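# Unlock the sampling pump and hold its rod at the mark

## Task

Get the small hand sampling pump on the bench ready for its leak check: turn its grey locking cap anticlockwise (seen from above) all the way to its stop, which frees the rod, then pull the telescoping rod up by its knob against the inner spring until the white piston in the clear barrel is centred behind the metal marker ring. Keep holding it there: the program finishes while the gripper still holds the knob. Leave the marker ring as it is set, and do not disturb the things around the pump.

Things in the scene. Friction and masses are not known exactly. Their poses are not given: they have to be found in the camera images.
- pump: hand sampling pump, fixed to the bench, 168 mm tall with the rod in: grey square foot 86 x 86 x 12 mm, upright clear barrel 32 mm in diameter up to 110 mm, ribbed grey cap on top, steel knob above. Origin on the pump's upright axis at the underside of the foot, z up; all its moving parts are centred on this axis
- cap_centre (a point): centre of the locking cap: ribbed grey cylinder, 44 mm in diameter and 26 mm high, its top 13 mm above this point (134 mm above the bench). It only turns; it does not rise or come off
- lock_cap (a joint): angle of the locking cap, rad; grows anticlockwise seen from above, starts between 0 and 0.25 (locked), stop at 1.5 (open). Stays where it is left; takes about 0.1 N m to turn. Below about 0.9 a tab in the cap blocks the rod after 2 mm
- knob (a point): centre of the pull knob on top of the rod: dark steel upright cylinder, 24 mm in diameter and 20 mm high, its underside 14 mm above the cap's top while the rod is in (centre 158 mm above the bench); it rises with the rod and does not turn
- rod (a joint): how far the rod is pulled up, m: 0 in, 0.07 at its end stop. A spring inside pulls it down with about 4 N at the start and about 120 N more for each metre pulled (11 N at 0.06); it goes back in when let go. A sleeve between cap and rod comes out half as far
- piston (a point): centre of the white piston seen through the clear barrel: 26 mm in diameter and 16 mm high, fixed to the rod's lower end, so it rises exactly as far as the knob; 30 mm above the bench while the rod is in
- marker_ring (a point): centre of the metal marker ring, the length mark: 38 mm outside diameter and 5 mm high, clipped round the barrel; 56 to 93 mm above the bench, differently in each run. It slides on the barrel if pushed with more than 4 N
- stopper_1: bystander: small dark red rubber stopper, 23 mm wide and 22 mm high, origin at the centre of its underside
- weigh_boat: bystander: white square weighing dish, 64 x 64 x 11 mm, origin at the centre of its underside
- petri: bystander: round culture dish, 61 mm in diameter and 14 mm high, origin at the centre of its underside

How it is judged (in metres and radians):
On the way, in this order (a step that is already met when the one before it is completed fails the run):
1. the locking cap is turned anticlockwise to its stop (value of joint lock_cap above 1.25 rad), for 0.2 s.
2. the rod is pulled up and held with the piston level with the marker ring (z of piston in the frame of marker_ring between -0.005 and 0.005 m and contact force between rod and the fingers above 2 N), for 0.3 s.
At the end, for the whole second after the job is handed in: the cap stands at its open stop (above 1.25 rad) and the gripper's fingers still hold the rod still, with the centre of the piston within 5 mm in height of the centre of the marker ring (all of step 2 and value of joint lock_cap above 1.25 rad and velocity of joint rod between -0.01 and 0.01 m/s); the arm keeps its last pose, push and grip.
It fails at once if the marker ring is shifted from where it was set (distance of marker_ring from where it was at the start of the episode above 0.004 m).
It fails at once if the stopper is disturbed (distance of stopper_1 from where it was at the start of the episode above 0.02 m).
It fails at once if the weighing dish is disturbed (distance of weigh_boat from where it was at the start of the episode above 0.02 m).
It fails at once if the culture dish is disturbed (distance of petri from where it was at the start of the episode above 0.02 m).
It also fails if it takes over 35 s, if anything falls off the work surface, if the arm or the gripper's body presses on something with over 40 N, if the wrist force passes 120 N, or if a joint passes its speed limit or range.

## Robot

A 7-joint arm with a two-finger parallel gripper is mounted at the origin on a cart in front of the work surface, level with it; the furniture and walls round the work are solid. World frame = base frame: x ahead of the robot, y to its left, z up, the work surface at z = 0. Lengths are in mm, angles in rad, forces in N, time in s.
With the tool pointing down it reaches from about 400 to 925 mm from the base axis. Payload 5.6 kg.
Tool frame: the origin (TCP) lies on the front face of the gripper's body, between the roots of the fingers; the fingertips stand 73 mm ahead of it and the grasp point (between the pads) lies 54 mm ahead of it; z points along the fingers, y is the direction in which the jaws open and shut (so a half turn about z gives the same grasp; the last joint's range is limited). The gripper opens to 85 mm and grips with 20 to 120 N. Pads are 22 mm wide; open, the fingers measure 114 mm over their backs; the gripper's body (76 mm by 85 mm) begins 54 mm behind the grasp point. The pads swing forward as they close: fully open they stand 13 mm farther back than shut.
Start: joints at [-1.223, 0.468, -0.012, 1.603, 0.006, 1.071, -0.056], TCP at [247.64, 600.983, 303.89] pointing down, gripper open.
Joint ranges: [-2.53, 2.53], [-0.31, 2.02], [-1.57, 1.55], [0.28, 2.44], [-1.29, 4.43], [0.15, 1.84], [-2.92, 2.92]. Speed limits (rad/s): [2.57, 2.57, 3.14, 3.14, 3.14, 3.14, 3.14].

## Interface

Orientations are given as a unit quaternion [x, y, z, w].
In Python, from bench import bot gives the robot as it stands.
- The arm moves only by the shell command python3 -m pendant 'ROWS' [OPENING] [FORCE]. ROWS is JSON, a list of rows, each an object with "travel": the shift along the tool's x, y, z in units of 50 mm (1.0 is 50 mm), a list of three; "angular": the turn, a rotation vector about the tool's x, y, z in units of 6 degrees (1.0 is 6 degrees), a list of three. A call has 1 to 20 rows; each row is the pose to reach, as a shift and turn from the pose commanded when the call began, along the tool's axes at that moment; what a row does not reach only later rows make up. A row lasts 1/10 s, in which the tool goes at most 50 mm and 8.59 degrees, less where a joint would pass 70% of its speed; a pose out of reach is approached as far as the arm can. A call with a gripper value outside its range is refused whole. OPENING is the closure, from -1 (fully open) to 1 (shut), set as the call begins (- or left out, the last holds). The fingers move at their own pace and stop on an object; FORCE is the grip in N (left out, the last holds). Time passes only in rows, so rows that repeat a pose let the fingers close. It gives the time, the measured TCP pose, the force and the opening at its end, in the units of the state.
- bot.state(): the state, without advancing time (a new reading comes with each control period).
- bot.camera(name): name is "scene" or "top" or "wrist"; returns (picture, depth): 400x640x3 uint8, blue, green, red; 400x640 float32, mm along the optical axis (not along the pixel's ray), 0 where there is no reading.
- bot.camera_info(name): a dict with "fx", "fy", "cx", "cy" (pixels), "rvec" (rotation vector, rad) and "tvec" (3), from world to camera coordinates, as OpenCV has them; the wrist camera has in their place "T_tool_cam" (4x4, takes a point from camera to tool coordinates, whose origin is the TCP and whose axes are the flange's). Camera axes: x right, y down, z forward; pixel columns grow to the right and rows downward; lengths in mm; the calibration is good to about 2 mm. A picture is of the moment at which its call begins: read the wrist's pose just before it. camera_info takes no time and is no camera call.
- bot.job_done(): hands the job in, once; it reports no verdict.
Trained networks look in the newest picture that a camera, given by its name, has taken for a name from the list of things; names that differ only in an ending like _2 or _b are one class to them, and where a whole thing is asked for, a point or a joint stands for the part that bears it (a point fixed in the world has none). Each returns a list of dicts, best first, with "confidence" (0 to 1); they miss things now and then, are a little off and sometimes report something else, mostly with a low value. They report only what shows in the picture. A call takes as long as a camera call.
- bot.spot_in(camera, target): "extent" ([centre column, centre row, width, height] in pixels, round what is visible of it).
- bot.tip_of(camera, target): "xy" ([column, row] in pixels: a listed point, or the origin of a listed thing).
The state is a dict: "clock": time; "joint_positions": joint angles; "qvel": joint speeds; "joint_torque": joint torques, N m; "position": TCP position; "eef_rot": TCP orientation; "force": force on the tool from outside, world axes, zero at the start; "ft_torque": the same for the moment, N m; "gripper_width": finger opening in mm.
Only numpy, scipy, OpenCV 4.12 (cv2) and the standard library are available. Lean on these libraries where they do the work, as an engineer would, in place of code of your own. Each camera call takes 0.05 s, during which the arm holds its last target.

## Working session

There is one attempt and no reset: what is moved stays moved. The work goes in short steps, Python scripts to look and compute and a shell command to move; the robot and the scene stay as the last step left them, time stands still between calls to the robot, and variables do not carry over. Pictures are saved under pics/ and viewed, and the job is handed in when it is done.

```bash
ls; mkdir -p pics; cat > h.py <<'E'
import numpy as np, cv2
from bench import bot
def T(c):
    i=bot.camera_info(c)
    if 'rvec' in i:
        R=cv2.Rodrigues(np.array(i['rvec'],float))[0]; t=np.array(i['tvec'],float).ravel()
        return i,R.T,-R.T@t
def world(c,u,v,z):  # ray with plane z
    i,R,o=T(c); d=R@np.array([(u-i['cx'])/i['fx'],(v-i['cy'])/i['fy'],1])
    return o+d*(z-o[2])/d[2]
def ray(c,u,v):
    i,R,o=T(c); return o,R@np.array([(u-i['cx'])/i['fx'],(v-i['cy'])/i['fy'],1])
E
python3 - <<'E'
from h import *
s=bot.state(); print(s)
for c in ['scene','top']:
    im,d=bot.camera(c); cv2.imwrite(f'pics/{c}0.png',im); np.save(f'{c}0.npy',d)
    print(c,bot.camera_info(c))
    for n in ['cap_centre','knob','marker_ring','piston','pump','stopper_1','weigh_boat','petri']:
        print(n,[(np.round(r['xy']),r['confidence']) for r in bot.tip_of(c,n)][:2])
E
```

```text
pics
{'clock': 0.0, 'joint_positions': array([-1.22302025,  0.46838935, -0.01157612,  1.60363238,  0.00600522,
        1.07139274, -0.05631184]), 'qvel': array([ 0.00143634, -0.00043581, -0.00271639, -0.00027219,  0.00083256,
       -0.00044476, -0.00181903]), 'joint_torque': array([ 5.98377519e-04, -5.32404184e+01,  2.17680470e-02, -2.51300794e+01,
        1.14652544e-02,  7.71100342e-03, -8.95006735e-06]), 'position': array([247.49543138, 600.57164518, 302.92667298]), 'eef_rot': array([ 1.94194749e-01,  9.80962589e-01, -8.87864052e-04, -1.03781841e-04]), 'force': array([-0.49986397, -0.16746427, -0.18503066]), 'ft_torque': array([-0.02372333,  0.04606851, -0.02376234]), 'gripper_width': 84.82335993278024}
scene {'fx': 374.4551956093026, 'fy': 374.4551956093026, 'cx': 321.09633469632684, 'cy': 197.28953360786494, 'rvec': array([ 2.24659135, -0.79081127,  0.30177288]), 'tvec': array([-259.69741212,  369.43716283,  632.68656388])}
cap_centre [(array([382., 201.]), 0.81)]
knob [(array([380., 190.]), 0.44)]
marker_ring [(array([381., 218.]), 0.52)]
piston []
pump [(array([374., 238.]), 0.85)]
stopper_1 [(array([304., 208.]), 0.53), (array([293., 240.]), 0.47)]
weigh_boat [(array([297., 239.]), 0.87)]
petri [(array([277., 212.]), 0.73)]
top {'fx': 438.55291021120036, 'fy': 438.55291021120036, 'cx': 317.6202375918887, 'cy': 199.82464751193464, 'rvec': array([ 2.16978508, -2.12116171,  0.08405996]), 'tvec': array([163.46951845, 508.2981269 , 917.05355273])}
cap_centre [(array([380., 174.]), 0.62)]
knob [(array([382., 171.]), 0.45)]
marker_ring [(array([376., 179.]), 0.61), (array([378., 176.]), 0.27)]
piston []
pump [(array([376., 184.]), 0.94)]
stopper_1 [(array([292., 217.]), 0.57)]
weigh_boat [(array([322., 251.]), 0.69)]
petri [(array([270., 248.]), 0.81)]
```

View pics/scene0.png

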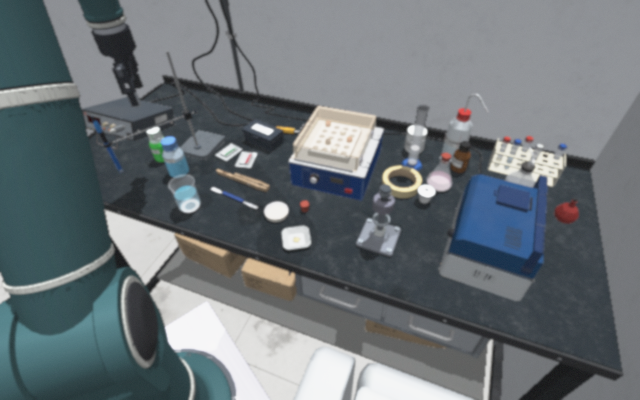

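View pics/top0.png

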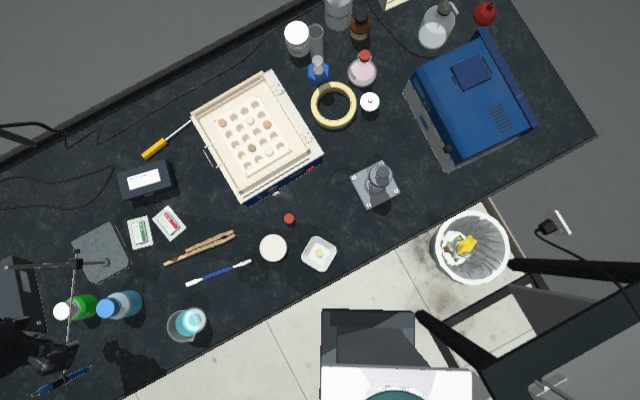

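```bash
python3 - <<'E'
from h import *
for c,L in dict(scene=dict(cap=(382,201,121),knob=(380,190,158),foot=(374,238,0),stop=(304,208,0),boat=(297,239,0),petri=(277,212,0)),top=dict(cap=(380,174,121),knob=(382,171,158),foot=(376,184,0),stop=(292,217,0),boat=(322,251,0),petri=(270,248,0))).items():
    print(c,T(c)[2].round())
    for n,a in L.items(): print(n,world(c,*a).round(1))
for c,(u,v,w) in dict(scene=(375,205,60),top=(378,178,50)).items():
    im=cv2.imread(f'pics/{c}0.png')
    cv2.imwrite(f'pics/{c}0z.png',cv2.resize(im[v-w:v+w,u-w-15:u+w+15],None,fx=5,fy=5,interpolation=cv2.INTER_CUBIC))
E
```

```text
scene [ 100. -312.  705.]
cap [545.7  55.  121. ]
knob [536.9  57.2 158. ]
foot [536.2  55.7   0. ]
stop [465.3 240.4  -0. ]
boat [391.9 169.4  -0. ]
petri [403.4 272.9   0. ]
top [397. 140. 974.]
cap [547.8  50.4 121. ]
knob [547.1  50.6 158. ]
foot [546.4  46.4   0. ]
stop [468.4 232.4   0. ]
boat [394.7 163.7   0. ]
petri [398.4 279.1   0. ]
```

The scene and top views show the pump near px (382,200) in scene and (378,180) in top. There is clear bench around it; the blue instrument is to the right, the dishes to the left, and the heater block behind-left.

View pics/scene0z.png

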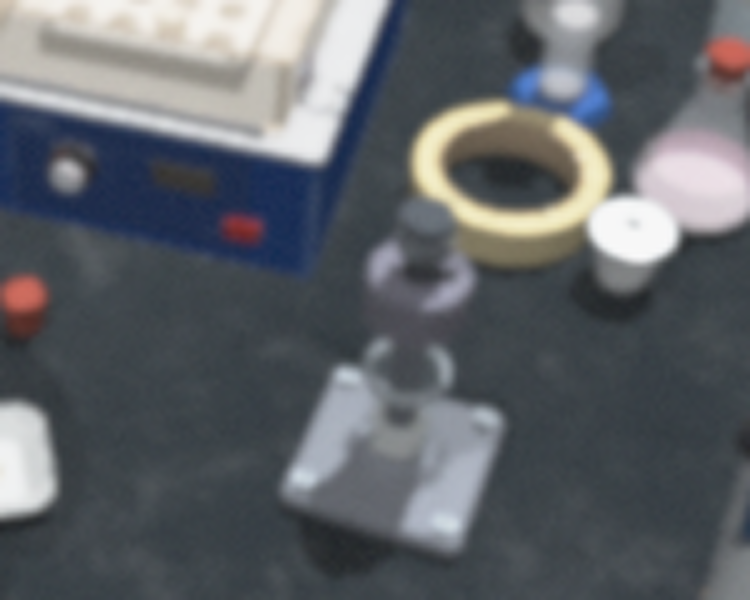

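View pics/top0z.png

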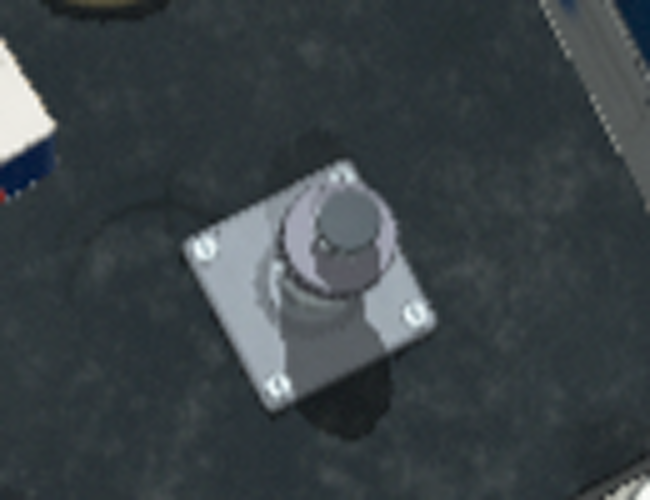

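```bash
python3 - <<'E'
from h import *
for a in [('scene',385.4,189.4,158),('scene',383.6,203.4,121),('top',383,171.6,168),('top',381,175.6,134),('top',375.1,184.6,12),('scene',378.6,237,12)]: print(a,world(*a).round(1))
# ring height: given axis, scene pixel row
i,Rt,o=T('scene')
for xy in [(547,51),(545,52)]:
  for z in (56,65,75,85,93,121,158):
    p=Rt.T@(np.array([*xy,z])-o); print(xy,z,(i['fx']*p[0]/p[2]+i['cx']).round(1),(i['fy']*p[1]/p[2]+i['cy']).round(1))
s=bot.state()
print(bot.camera_info('wrist'))
im,d=bot.camera('wrist'); cv2.imwrite('pics/w0.png',im)
E
```

```text
('scene', 385.4, 189.4, 158) [546.9  51.3 158. ]
('scene', 383.6, 203.4, 121) [543.3  47.7 121. ]
('top', 383, 171.6, 168) [544.1  49.8 168. ]
('top', 381, 175.6, 134) [542.4  49.8 134. ]
('top', 375.1, 184.6, 12) [543.2  49.5  12. ]
('scene', 378.6, 237, 12) [539.2  44.8  12. ]
(547, 51) 56 380.9 221.6
(547, 51) 65 381.3 218.9
(547, 51) 75 381.7 216.0
(547, 51) 85 382.1 213.0
(547, 51) 93 382.5 210.6
(547, 51) 121 383.8 201.8
(547, 51) 158 385.5 189.5
(545, 52) 56 379.9 221.7
(545, 52) 65 380.3 219.1
(545, 52) 75 380.7 216.2
(545, 52) 85 381.2 213.2
(545, 52) 93 381.5 210.7
(545, 52) 121 382.8 201.9
(545, 52) 158 384.5 189.6
{'fx': 347.8362660413393, 'fy': 347.8362660413393, 'cx': 312.1225745560602, 'cy': 196.9365789105657, 'T_tool_cam': array([[ 2.77683505e-04, -9.61998063e-01, -2.73056129e-01,
         6.91466050e+01],
       [ 9.99999937e-01,  3.27515058e-04, -1.36914574e-04,
         2.29624676e-01],
       [ 2.21141549e-04, -2.73056074e-01,  9.61998093e-01,
        -7.00565104e+01],
       [ 0.00000000e+00,  0.00000000e+00,  0.00000000e+00,
         1.00000000e+00]])}
```

View pics/w0.png

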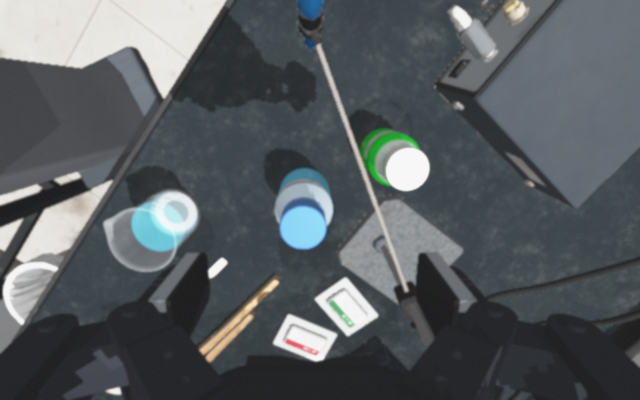

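```bash
cat >> h.py <<'E'
from scipy.spatial.transform import Rotation as Ro
def plan(p,R):
    s=bot.state(); R0=Ro.from_quat(s['eef_rot'])
    print('travel',(R0.inv().apply(np.array(p)-s['position'])/50).round(3),'angular',(np.degrees((R0.inv()*Ro.from_matrix(R)).as_rotvec())/6).round(3))
def Rtool(az,tilt):  # az: heading (deg) of tool x when vertical; tilt of z toward -x
    h=-np.array([np.cos(np.radians(az)),np.sin(np.radians(az)),0]); v=np.array([0,0,1.]); t=np.radians(tilt)
    z=np.sin(t)*h-np.cos(t)*v; x=-np.cos(t)*h-np.sin(t)*v
    return np.c_[x,np.cross(z,x),z]
def wristT(s=None):
    s=s or bot.state(); M=np.eye(4); M[:3,:3]=Ro.from_quat(s['eef_rot']).as_matrix(); M[:3,3]=s['position']
    return M@np.array(bot.camera_info('wrist')['T_tool_cam'])
E
python3 - <<'E'
from h import *
W=wristT(); im,d=bot.camera('wrist'); i=bot.camera_info('wrist')
v,u=np.mgrid[0:400,0:640]; P=np.stack([(u-i['cx'])/i['fx']*d,(v-i['cy'])/i['fy']*d,d],-1)@W[:3,:3].T+W[:3,3]
m=(d>0)&(d>0)
for (a,b) in [(405,165),(303,225),(180,215),(360,160),(400,270),(330,70)]: print(a,b,P[b,a].round())
dt=np.load('top0.npy'); i,R,o=T('top'); P=np.stack([(u-i['cx'])/i['fx']*dt,(v-i['cy'])/i['fy']*dt,dt],-1)@R.T+o
for (a,b) in [(310,155),(290,110),(270,80),(415,80),(440,165),(470,70),(333,105),(370,100),(383,171),(377,173)]: print('top',a,b,P[b,a].round())
az=110; h=-np.array([np.cos(np.radians(az)),np.sin(np.radians(az)),0])
p=np.array([544.5,50,262])-136*h; print(p); plan(p,Rtool(az,29))
E
```

```text
405 165 [259. 676. 100.]
303 225 [271. 584. 113.]
180 215 [236. 467.  53.]
360 160 [235. 643. 130.]
400 270 [328. 642. 130.]
330 70 [165. 655.  -1.]
top 310 155 [589. 190.  94.]
top 290 110 [685. 235.  89.]
top 270 80 [749. 279.  92.]
top 415 80 [745. -20. 109.]
top 440 165 [592. -95.   3.]
top 470 70 [ 751. -119.  147.]
top 333 105 [728. 146.  -2.]
top 370 100 [724.  66.  45.]
top 383 171 [545.  50. 172.]
top 377 173 [541.  61. 167.]
[497.98526051 177.79819643 262.        ]
travel [-7.854 -5.917  0.838] angular [ 2.007 -4.549  7.76 ]
```

```bash
python3 -m pendant '[{"travel":[-7.85,-5.92,0.84],"angular":[2.0,-4.55,7.76]},{"travel":[-7.85,-5.92,0.84],"angular":[2.0,-4.55,7.76]},{"travel":[-7.85,-5.92,0.84],"angular":[2.0,-4.55,7.76]},{"travel":[-7.85,-5.92,0.84],"angular":[2.0,-4.55,7.76]},{"travel":[-7.85,-5.92,0.84],"angular":[2.0,-4.55,7.76]},{"travel":[-7.85,-5.92,0.84],"angular":[2.0,-4.55,7.76]},{"travel":[-7.85,-5.92,0.84],"angular":[2.0,-4.55,7.76]},{"travel":[-7.85,-5.92,0.84],"angular":[2.0,-4.55,7.76]},{"travel":[-7.85,-5.92,0.84],"angular":[2.0,-4.55,7.76]},{"travel":[-7.85,-5.92,0.84],"angular":[2.0,-4.55,7.76]},{"travel":[-7.85,-5.92,0.84],"angular":[2.0,-4.55,7.76]},{"travel":[-7.85,-5.92,0.84],"angular":[2.0,-4.55,7.76]},{"travel":[-7.85,-5.92,0.84],"angular":[2.0,-4.55,7.76]},{"travel":[-7.85,-5.92,0.84],"angular":[2.0,-4.55,7.76]},{"travel":[-7.85,-5.92,0.84],"angular":[2.0,-4.55,7.76]},{"travel":[-7.85,-5.92,0.84],"angular":[2.0,-4.55,7.76]}]' -1 40
python3 - <<'E'
from h import *
s=bot.state(); print(s['position'],s['joint_positions'].round(2),abs(s['qvel']).max())
W=wristT(s); im,d=bot.camera('wrist'); cv2.imwrite('pics/w1.png',im); np.save('w1d.npy',d); np.save('w1W.npy',W)
for n in ['cap_centre','knob','marker_ring','piston','pump']:
    print(n,[(np.round(r['xy'],1),r['confidence']) for r in bot.tip_of('wrist',n)][:2])
E
```

```text
clock: 2.6
position: [497.5, 178.6, 261.9]
eef_rot: [0.555, 0.794, -0.143, 0.205]
force: [1.2, 0.2, -0.2]
gripper_width: 85.4
[497.50881869 178.6151633  261.88984643] [-0.99  0.39  0.45  1.96  0.4   0.97 -0.46] 0.004480979955585936
cap_centre [(array([311.7, 251.8]), 0.66)]
knob [(array([308.2, 292.4]), 0.63)]
marker_ring [(array([306.9, 206.5]), 0.82)]
piston []
pump [(array([312.1, 156.7]), 0.59)]
```

View pics/w1.png

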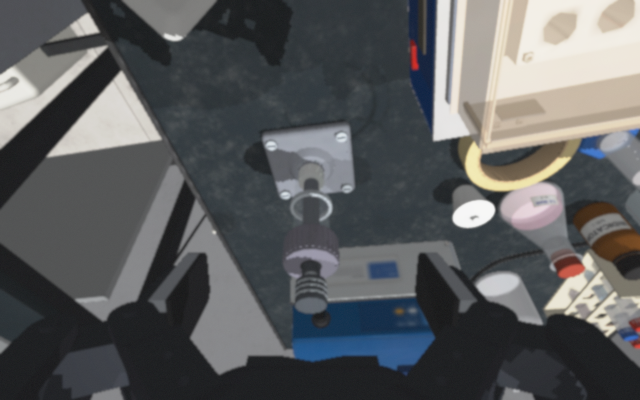

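The wrist view shows the pump upside down: foot at (310,160), marker ring ellipse at (311,207), cap at (311,250) and knob at (311,295).

```bash
python3 - <<'E'
from h import *
im=cv2.imread('pics/w1.png'); c=im[110:320,245:375]; cv2.imwrite('pics/w1z.png',cv2.rotate(cv2.resize(c,None,fx=4,fy=4,interpolation=cv2.INTER_CUBIC)[:,:],cv2.ROTATE_90_CLOCKWISE)[:, :800])
W=np.load('w1W.npy'); i=bot.camera_info('wrist')
def pr(p):
    q=W[:3,:3].T@(np.array(p)-W[:3,3]); return np.array([i['fx']*q[0]/q[2]+i['cx'],i['fy']*q[1]/q[2]+i['cy']])
for z in (0,12,30,56,60,65,70,75,80,85,93,108,121,134,148,158,168): print(z,pr([545,50,z]).round(1))
for dx,dy in [(43,0)]: pass
d=np.load('w1d.npy')
for v in range(185,235,3):
    row=[]
    for u in (292,294,300,306,312,318,324,328,330):
        D=d[v,u]; p=W[:3,:3]@np.array([(u-i['cx'])/i['fx']*D,(v-i['cy'])/i['fy']*D,D])+W[:3,3]; row.append(int(p[2]))
    print(v,row)
E
```

```text
0 [312.1 159.3]
12 [312.1 166.6]
30 [312.1 178.2]
56 [312.1 196.5]
60 [312.1 199.5]
65 [312.1 203.3]
70 [312.2 207.2]
75 [312.2 211.2]
80 [312.2 215.3]
85 [312.2 219.5]
93 [312.2 226.4]
108 [312.2 240.1]
121 [312.2 252.8]
134 [312.2 266.3]
148 [312.2 281.9]
158 [312.2 293.8]
168 [312.2 306.4]
185 [11, 11, 55, 56, 58, 56, 53, 12, 11]
188 [12, 12, 58, 62, 62, 59, 56, 11, 12]
191 [11, 11, 66, 68, 69, 67, 59, 12, 11]
194 [11, 12, 70, 72, 72, 71, 68, 0, 0]
197 [0, 69, 71, 72, 73, 72, 71, 70, 0]
200 [70, 71, 73, 76, 77, 75, 72, 71, 70]
203 [71, 72, 77, 80, 81, 79, 76, 71, 71]
206 [72, 67, 81, 83, 84, 83, 78, 72, 72]
209 [72, 77, 85, 88, 289, 86, 83, 77, 71]
212 [71, 82, 88, 90, 91, 90, 87, 81, 71]
215 [-1, 86, 92, 93, 94, 93, 90, 85, 0]
218 [0, 89, 95, 97, 98, 96, 94, 89, 0]
221 [0, 93, 99, 101, 102, 101, 97, 92, 0]
224 [0, 96, 102, 109, 109, 109, 100, 96, 0]
227 [0, 108, 111, 113, 112, 113, 112, 107, 0]
230 [112, 112, 115, 116, 117, 116, 114, 112, 111]
233 [115, 115, 117, 120, 120, 118, 117, 115, 114]
```

View pics/w1z.png

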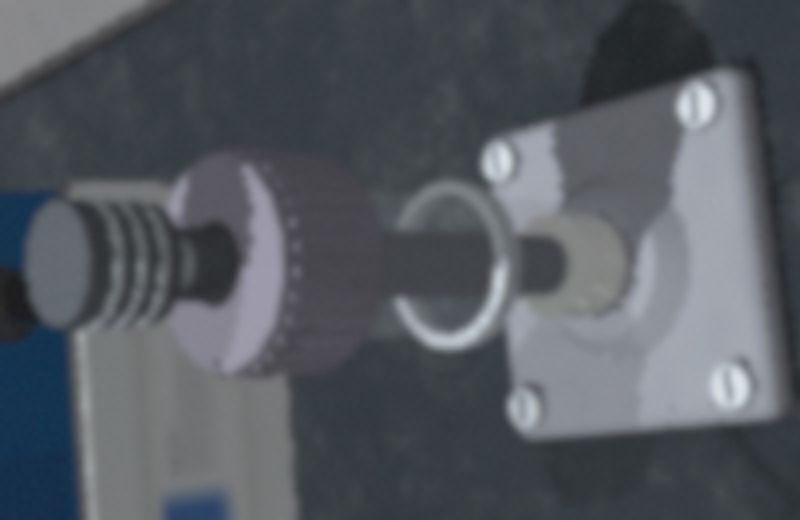

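```bash
python3 - <<'E'
from h import *
W=np.load('w1W.npy'); i=bot.camera_info('wrist')
def pr(p):
    q=W[:3,:3].T@(np.array(p)-W[:3,3]); return np.array([i['fx']*q[0]/q[2]+i['cx'],i['fy']*q[1]/q[2]+i['cy']])
C=W[:3,3]; a=np.array([545,50,0.]); n=(C-a); n[2]=0; n/=np.linalg.norm(n)
print(C)
def zx(p): r=pr(p)[1]; return r, 839-(r-110)*4
for name,z,r in [('pist bot front',22,13),('pist top front',38,13),('pist top back',38,-13),('knob top front',168,12),('knob top back',168,-12),('cap top front',134,22),('cap top back',134,-22),('cap bot front',108,22),('ring67.5 front',67.5,19),('ring72.5 back',72.5,-19)]:
    print(name,np.round(zx(a+[0,0,z]+n*r),1))
im=cv2.imread('pics/w1.png'); c=im[140:240,280:345]; cv2.imwrite('pics/w1y.png',cv2.rotate(cv2.resize(c,None,fx=8,fy=8,interpolation=cv2.INTER_CUBIC),cv2.ROTATE_90_CLOCKWISE))
E
```

```text
[465.1712659  267.49879539 289.65687444]
pist bot front [162.9 627.2]
pist top front [173.6 584.7]
pist top back [193.1 506.7]
knob top front [297.9  87.2]
knob top back [314.3  22. ]
cap top front [249.4 281.3]
cap top back [281.3 153.7]
cap bot front [222.9 387.5]
ring67.5 front [190.4 517.5]
ring72.5 back [222.9 387.4]
```

View pics/w1y.png

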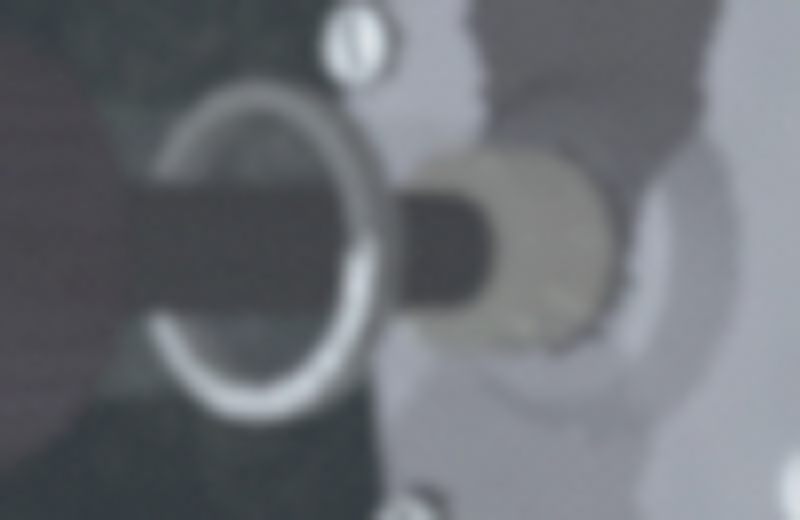

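```bash
python3 - <<'E'
from h import *
plan([545,50,268],Rtool(140,0))
E
```

```text
travel [-2.443  0.013  1.214] angular [-1.258  4.721 -4.891]
```

```bash
python3 -m pendant '[{"travel":[-1.2,0,0.6],"angular":[-0.63,2.36,-2.45]},{"travel":[-1.2,0,0.6],"angular":[-0.63,2.36,-2.45]},{"travel":[-1.2,0,0.6],"angular":[-0.63,2.36,-2.45]},{"travel":[-2.44,0.01,1.21],"angular":[-1.26,4.72,-4.89]},{"travel":[-2.44,0.01,1.21],"angular":[-1.26,4.72,-4.89]},{"travel":[-2.44,0.01,1.21],"angular":[-1.26,4.72,-4.89]},{"travel":[-2.44,0.01,1.21],"angular":[-1.26,4.72,-4.89]},{"travel":[-2.44,0.01,1.21],"angular":[-1.26,4.72,-4.89]},{"travel":[-2.44,0.01,1.21],"angular":[-1.26,4.72,-4.89]},{"travel":[-2.44,0.01,1.21],"angular":[-1.26,4.72,-4.89]},{"travel":[-2.44,0.01,1.21],"angular":[-1.26,4.72,-4.89]}]'
python3 - <<'E'
from h import *
s=bot.state(); print(s['position'],s['joint_positions'].round(2))
W=wristT(s); im,d=bot.camera('wrist'); cv2.imwrite('pics/w2.png',im); i=bot.camera_info('wrist')
def pr(p):
    q=W[:3,:3].T@(np.array(p)-W[:3,3]); return np.array([i['fx']*q[0]/q[2]+i['cx'],i['fy']*q[1]/q[2]+i['cy']])
print(pr([545,50,168]),pr([545,50,134]))
for n in ['knob','cap_centre']: print(n,[(r['xy'],r['confidence']) for r in bot.tip_of('wrist',n)][:2], pr([545,50,158 if n=='knob' else 121]))
plan([545,50,179],Rtool(140,0))
E
```

```text
clock: 4.0
position: [544.4, 51.9, 268.0]
eef_rot: [0.341, 0.94, -0.0, 0.0]
force: [-0.2, 0.2, -1.2]
gripper_width: 85.4
[544.36833593  51.89343483 267.98748486] [-0.36  0.34  0.24  1.91 -0.1   0.91  0.81]
[309.72750108 238.29631439] [310.10809167 217.03158887]
knob [([311.3, 223.9], 0.98)] [309.85285965 231.29215901]
cap_centre [([308.7, 207.2], 0.78)] [310.22477578 210.51210111]
travel [-0.018 -0.01   1.782] angular [0.001 0.003 0.011]
```

View pics/w2.png

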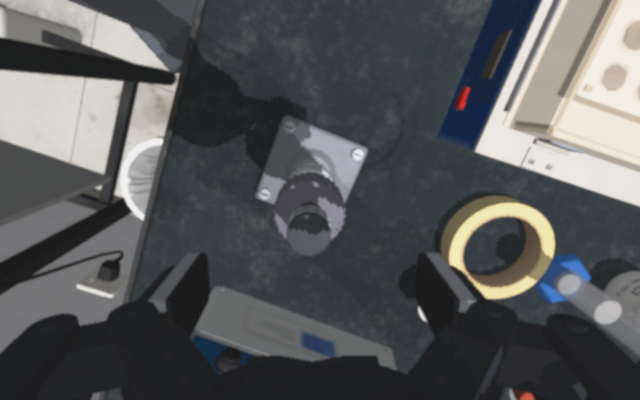

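The picture shows the knob top at about (311,237) against a prediction of (310,238), so the axis (545,50) holds. I'll descend over the cap.

```bash
python3 -m pendant '[{"travel":[0,0,0.5],"angular":[0,0,0]},{"travel":[0,0,1.0],"angular":[0,0,0]},{"travel":[0,0,1.4],"angular":[0,0,0]},{"travel":[0,0,1.7],"angular":[0,0,0]},{"travel":[0,0,1.78],"angular":[0,0,0]},{"travel":[0,0,1.78],"angular":[0,0,0]},{"travel":[0,0,1.78],"angular":[0,0,0]}]' && python3 -m pendant '[{"travel":[0,0,0],"angular":[0,0,0]},{"travel":[0,0,0],"angular":[0,0,0]},{"travel":[0,0,0],"angular":[0,0,0]},{"travel":[0,0,0],"angular":[0,0,0]},{"travel":[0,0,0],"angular":[0,0,0]},{"travel":[0,0,0],"angular":[0,0,0]},{"travel":[0,0,0],"angular":[0,0,0]},{"travel":[0,0,0],"angular":[0,0,0]}]' 1 40
python3 - <<'E'
from h import *
s=bot.state(); print(s['position'],s['force'],s['ft_torque'],s['gripper_width'],s['joint_positions'].round(2))
im,d=bot.camera('scene'); cv2.imwrite('pics/s3.png',cv2.resize(im[120:270,280:480],None,fx=4,fy=4,interpolation=cv2.INTER_CUBIC))
E
```

```text
clock: 4.85
position: [545.3, 50.2, 179.8]
eef_rot: [0.342, 0.94, 0.0, 0.001]
force: [-0.1, 0.3, -0.7]
gripper_width: 85.4
clock: 5.65
position: [544.5, 49.4, 179.9]
eef_rot: [0.342, 0.94, -0.0, -0.0]
force: [-3.2, -2.0, 5.3]
gripper_width: 42.8
[544.46199616  49.44763694 179.85438067] [-3.22256838 -1.97843011  5.3190202 ] [-0.37449541  0.67534683  0.11189028] 42.77997495750831 [-0.33  0.46  0.22  1.96 -0.15  0.73  0.85]
```

View pics/s3.png

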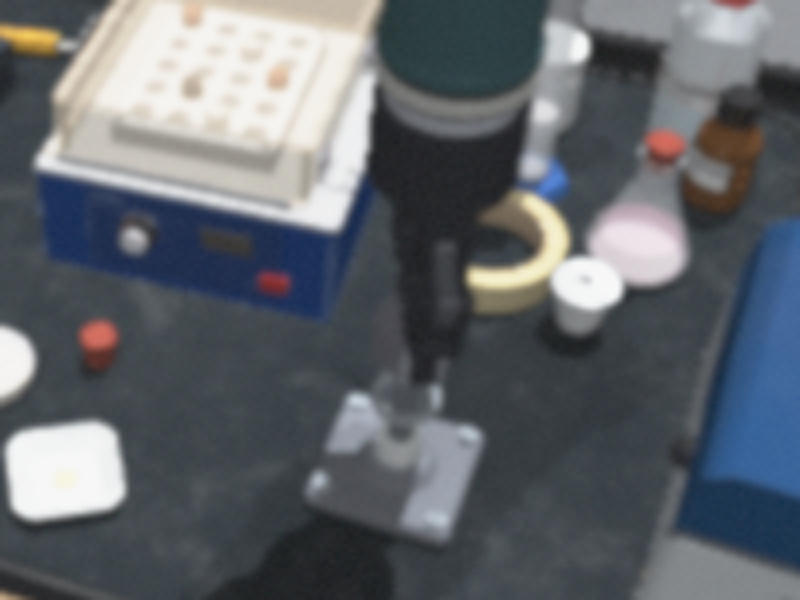

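The scene view shows the fingers around the cap and above the ring. Opening is 42.8 mm, which matches the cap. I'll turn it anticlockwise, which is negative about tool z.

```bash
python3 -m pendant '[{"travel":[0,0,0],"angular":[0,0,-0.6]},{"travel":[0,0,0],"angular":[0,0,-1.6]},{"travel":[0,0,0],"angular":[0,0,-2.6]},{"travel":[0,0,0],"angular":[0,0,-3.6]},{"travel":[0,0,0],"angular":[0,0,-4.6]},{"travel":[0,0,0],"angular":[0,0,-5.6]},{"travel":[0,0,0],"angular":[0,0,-6.6]},{"travel":[0,0,0],"angular":[0,0,-7.6]},{"travel":[0,0,0],"angular":[0,0,-8.6]},{"travel":[0,0,0],"angular":[0,0,-9.6]},{"travel":[0,0,0],"angular":[0,0,-10.4]},{"travel":[0,0,0],"angular":[0,0,-11]},{"travel":[0,0,0],"angular":[0,0,-11]}]'
python3 - <<'E'
from h import *
s=bot.state(); print(s['position'],s['force'],s['ft_torque'],s['gripper_width'],s['joint_positions'].round(2))
E
```

```text
clock: 7.0
position: [544.6, 50.8, 179.9]
eef_rot: [-0.226, 0.974, 0.001, 0.0]
force: [-2.3, 2.0, 5.2]
gripper_width: 43.1
[544.5799041   50.80776026 179.85993884] [-2.29140946  2.03298985  5.16939101] [0.35814367 0.6471151  0.03024086] 43.13738458493033 [-0.1   0.46 -0.06  1.95  0.04  0.73  1.84]
```

```bash
for r in 1 ; do python3 -m pendant '[{"travel":[0,0,0],"angular":[0,0,-0.7]},{"travel":[0,0,0],"angular":[0,0,-1.4]},{"travel":[0,0,0],"angular":[0,0,-2]},{"travel":[0,0,0],"angular":[0,0,-2]}]'; done
python3 -c "
from h import *
s=bot.state(); print(s['force'],s['ft_torque'],s['joint_torque'])"
python3 -m pendant '[{"travel":[0,0,0],"angular":[0,0,-0.5]},{"travel":[0,0,0],"angular":[0,0,-1]},{"travel":[0,0,0],"angular":[0,0,-1]},{"travel":[0,0,0],"angular":[0,0,-1]}]'
python3 -c "
from h import *
s=bot.state(); print(s['force'],s['ft_torque'],s['joint_torque'],s['gripper_width'],s['joint_positions'])"
```

```text
clock: 7.4
position: [544.5, 51.0, 179.9]
eef_rot: [-0.326, 0.945, 0.001, 0.0]
force: [-3.1, 1.1, 5.6]
gripper_width: 42.7
[-3.08094504  1.14823995  5.59561879] [0.44515838 0.66470371 0.01557674] [  1.5068933  -44.44789767   0.29341472 -19.20646191   0.54700524
  -0.76259494   0.2229548 ]
clock: 7.8
position: [545.0, 51.7, 179.9]
eef_rot: [-0.374, 0.927, 0.001, 0.001]
force: [-1.7, 5.6, 4.1]
gripper_width: 42.9
[-1.69723936  5.55081223  4.09493779] [ 1.15287461  0.38769096 -0.46639471] [  2.41856083 -44.76578951   1.18524391 -18.34770262   1.4431534
  -0.16210909   0.46165033] 42.94156062770799 [-0.04319524  0.46723152 -0.1391074   1.94422283  0.09016659  0.73454838
  2.10319487]
```

The twist moment jumped to −0.47 N m after 84° of turn, so the cap is at its stop. Next I release, rise 35 mm and grip the knob.

```bash
python3 -m pendant '[{"travel":[0,0,0],"angular":[0,0,0]},{"travel":[0,0,0],"angular":[0,0,0]},{"travel":[0,0,0],"angular":[0,0,0]},{"travel":[0,0,0],"angular":[0,0,0]},{"travel":[0,0,0],"angular":[0,0,0]},{"travel":[0,0,0],"angular":[0,0,0]}]' -1 40; python3 -m pendant '[{"travel":[0,0,-0.35],"angular":[0,0,0]},{"travel":[0,0,-0.7],"angular":[0,0,0]},{"travel":[0,0,-0.7],"angular":[0,0,0]},{"travel":[0,0,-0.7],"angular":[0,0,0]}]'
python3 - <<'E'
from h import *
P=np.array([bot.state()['position']]); plan([545,50,214],Rtool(224,0))
W=wristT(); im,d=bot.camera('wrist'); cv2.imwrite('pics/w4.png',im); s=bot.state(); print(s['position'],s['force'],s['ft_torque'])
im,d=bot.camera('top'); cv2.imwrite('pics/t4.png',im)
E
```

```text
clock: 8.4
position: [544.8, 50.0, 179.0]
eef_rot: [-0.374, 0.927, -0.0, 0.0]
force: [0.2, 0.3, -0.1]
gripper_width: 85.4
clock: 8.8
position: [544.8, 50.0, 214.1]
eef_rot: [-0.375, 0.927, -0.0, 0.0]
force: [-0.3, -0.9, -0.1]
gripper_width: 85.2
travel [-0.002 -0.004  0.001] angular [-0.005  0.005 -0.002]
[544.42374988  49.98378447 213.50816313] [ 0.00161519 -0.46455672 -0.36467314] [-0.02356962 -0.00502507  0.00183992]
```

View pics/w4.png

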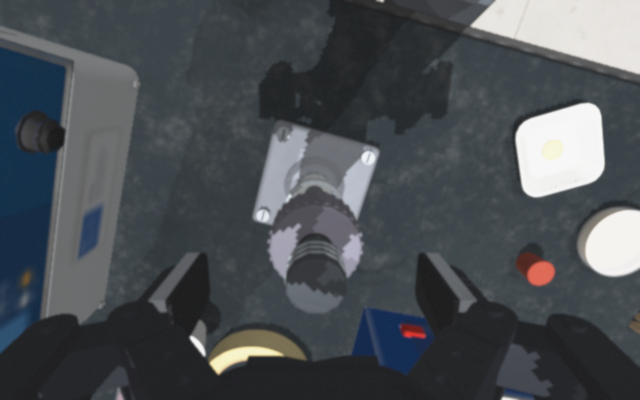

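The wrist view shows the knob at (316,285), centred between the open fingers, with the bystanders untouched. I'll close on it with 50 N.

```bash
python3 -m pendant '[{"travel":[0,0,0],"angular":[0,0,0]},{"travel":[0,0,0],"angular":[0,0,0]},{"travel":[0,0,0],"angular":[0,0,0]},{"travel":[0,0,0],"angular":[0,0,0]},{"travel":[0,0,0],"angular":[0,0,0]},{"travel":[0,0,0],"angular":[0,0,0]},{"travel":[0,0,0],"angular":[0,0,0]},{"travel":[0,0,0],"angular":[0,0,0]},{"travel":[0,0,0],"angular":[0,0,0]},{"travel":[0,0,0],"angular":[0,0,0]}]' 1 60; python3 -m pendant '[{"travel":[0,0,-0.1],"angular":[0,0,0]},{"travel":[0,0,-0.2],"angular":[0,0,0]},{"travel":[0,0,-0.2],"angular":[0,0,0]},{"travel":[0,0,-0.2],"angular":[0,0,0]}]'
```

```text
clock: 9.9
position: [544.1, 50.8, 214.2]
eef_rot: [-0.375, 0.927, 0.001, -0.0]
force: [-4.0, 2.7, 5.2]
gripper_width: 21.9
clock: 10.3
position: [544.1, 50.8, 223.6]
eef_rot: [-0.375, 0.927, 0.001, -0.001]
force: [-1.6, 3.8, -4.9]
gripper_width: 22.1
```

```bash
python3 -m pendant '[{"travel":[0,0,-0.15],"angular":[0,0,0]},{"travel":[0,0,-0.3],"angular":[0,0,0]},{"travel":[0,0,-0.45],"angular":[0,0,0]},{"travel":[0,0,-0.6],"angular":[0,0,0]},{"travel":[0,0,-0.61],"angular":[0,0,0]},{"travel":[0,0,-0.61],"angular":[0,0,0]},{"travel":[0,0,-0.61],"angular":[0,0,0]},{"travel":[0,0,-0.61],"angular":[0,0,0]}]'
python3 - <<'E'
from h import *
s=bot.state(); print(s['position'],s['force'],s['gripper_width'])
for c,(u,v,a,b) in dict(scene=(350,170,80,80),top=(330,130,100,100),wrist=(220,120,200,150)).items():
    im,d=bot.camera(c); k=800//a if c!='wrist' else 4; k=min(k,6)
    cv2.imwrite(f'pics/{c}5.png',cv2.resize(im[v:v+b,u:u+a],None,fx=k,fy=k,interpolation=cv2.INTER_CUBIC))
    for n in ['marker_ring','piston','knob']: print(c,n,[(r['xy'],r['confidence']) for r in bot.tip_of(c,n)][:2])
for c in ['scene']:
    i,Rt,o=T(c)
    for z in (60,65,70,75): p=Rt.T@(np.array([545,50,z])-o); print(z,(i['fx']*p[0]/p[2]+i['cx']).round(1),(i['fy']*p[1]/p[2]+i['cy']).round(1))
E
```

```text
clock: 11.1
position: [544.1, 50.8, 254.0]
eef_rot: [-0.375, 0.927, 0.001, -0.001]
force: [-0.9, 4.3, -9.3]
gripper_width: 22.2
[544.10171144  50.79941359 253.96414449] [-0.93502816  4.34387872 -9.26126335] 22.191194048747484
scene marker_ring [([378.9, 220.4], 0.53), ([388.1, 175.6], 0.19)]
scene piston [([302.7, 208.9], 0.58)]
scene knob [([386.2, 176.2], 0.73), ([281.4, 211.0], 0.43)]
top marker_ring []
top piston []
top knob []
wrist marker_ring []
wrist piston []
wrist knob [([313.4, 271.5], 0.77)]
60 380.7 221.1
65 380.9 219.6
70 381.2 218.2
75 381.4 216.7
```

View pics/scene5.png

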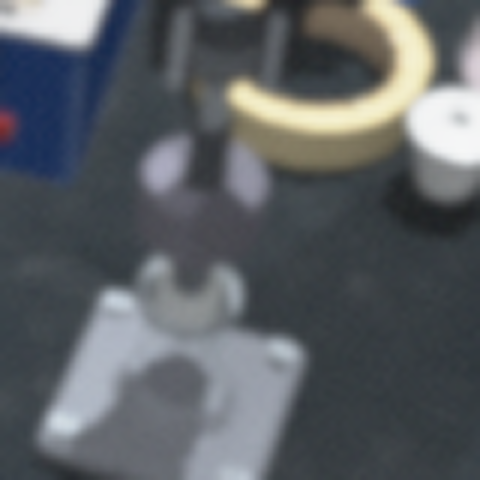

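View pics/wrist5.png

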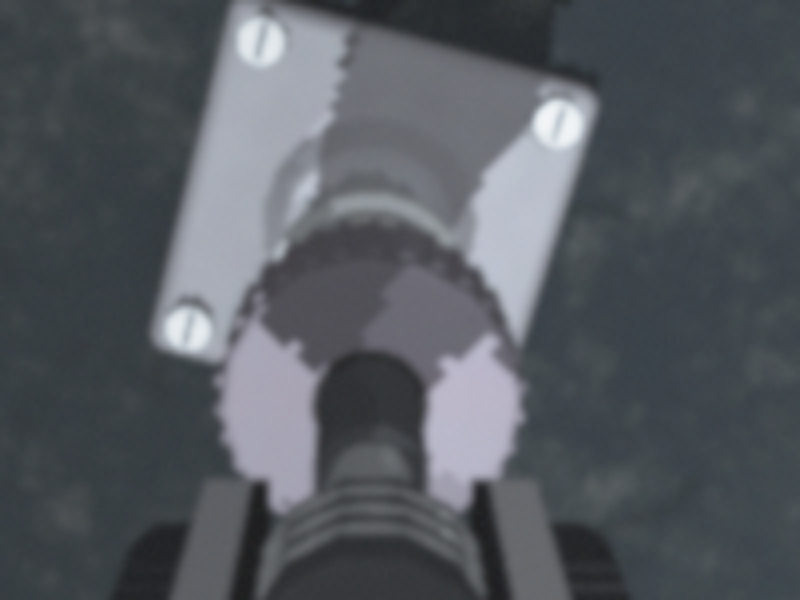

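```bash
python3 - <<'E'
from h import *
i,Rt,o=T('scene'); a=np.array([545,50,0.]); 
im=cv2.imread('pics/scene5.png'); im=cv2.resize(im,None,fx=1.0,fy=1.0); raw=im.copy()
def circ(img,z,r,col):
    t=np.linspace(0,2*np.pi,80); P=np.c_[a[0]+r*np.cos(t),a[1]+r*np.sin(t),0*t+z]; q=(P-o)@Rt
    u=np.c_[q[:,0]/q[:,2]*i['fx']+i['cx']-350,q[:,1]/q[:,2]*i['fy']+i['cy']-170]
    cv2.polylines(img,[np.int32(((u+.5)*6).round())],True,col,1)
circ(im,62,13,(0,0,255)); circ(im,78,13,(0,0,255)); circ(im,67.5,19,(0,255,0)); circ(im,72.5,19,(0,255,0)); circ(im,108,22,(255,0,0)); circ(im,134,22,(255,0,0)); circ(im,12,16,(255,255,0))
o2=np.hstack([raw[150:390,60:330],im[150:390,60:330]]); cv2.imwrite('pics/ov5.png',cv2.resize(o2,(800,int(800*o2.shape[0]/o2.shape[1])),interpolation=cv2.INTER_CUBIC))
E
```

```text
(no output)
```

View pics/ov5.png

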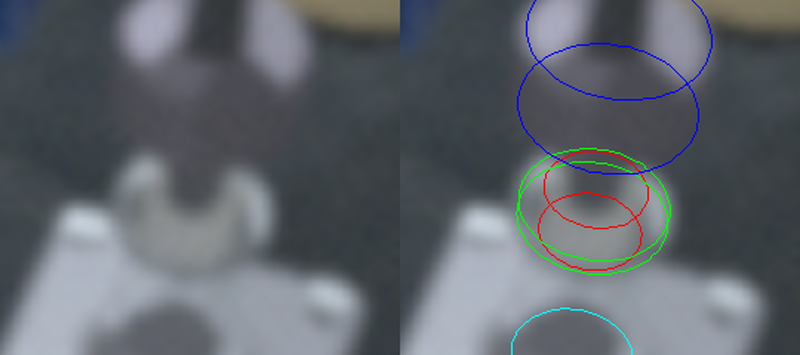

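The scene overlay has the predicted ring and piston outlines, both at z = 70, lying on the observed ones. The spring force of 9.3 N fits a 40 mm pull (about 8.8 N). I'll hold briefly and hand in.

```bash
python3 -m pendant '[{"travel":[0,0,0],"angular":[0,0,0]},{"travel":[0,0,0],"angular":[0,0,0]},{"travel":[0,0,0],"angular":[0,0,0]},{"travel":[0,0,0],"angular":[0,0,0]}]' && python3 -c "
from bench import bot
print(bot.job_done())"
```

```text
clock: 12.1
position: [544.1, 50.8, 253.9]
eef_rot: [-0.375, 0.927, 0.001, -0.001]
force: [-1.2, 6.0, -9.0]
gripper_width: 22.0
the job is handed in; nothing more can be done
None
```

I turned the cap anticlockwise by 84° to its stop, then gripped the knob and pulled the rod up about 40 mm. I handed the job in at 12.1 s with the gripper still holding the knob; no verdict is reported.

- **Cap:** the twist moment jumped to −0.47 N m at the end of the turn, so it is against its stop. I did not check the cap angle in a picture afterwards.
- **Piston and ring:** I measured the ring at z ≈ 70 mm in the wrist picture, which puts the piston level with it at a 40 mm rise. At the end the scene picture showed the ring and piston outlines both at about 70 mm, apart from a small sideways offset from calibration.
- **Hold:** the tool was steady at z 253.9 mm, with a 22 mm grip opening and about 9 N of pull. The spring should give about 8.8 N at that rise.
- **What disagreed:** the detector did not find the piston; its only report was a false match near the red stopper. In the scene picture it put the ring at row 220, against row 218 from my measurement. That is about 7 mm of height at that resolution, so I trusted the closer wrist view.
- **Surroundings:** the ring was not visibly shifted, and nothing around the pump looked disturbed in the last views I checked.

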